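# Lock a spent cell away under a push-and-twist cap

### The job

Put the slim spent battery cell into the open white canister, then close the canister with its wing cap: lower the cap so that its two inner lugs pass through the gaps in the neck's rim, push it down against the sprung collar, turn it clockwise up to the stop, and let it spring up so that it is locked. Leave the other things on the bench where they are, standing as they were.

Things in the scene. Friction and masses are not known exactly. Their poses are not given: they have to be found in the camera images.
- canister: White round canister strapped to the bench (fixed), body 84 mm across, 60 mm high, with an open neck on top. Origin: centre of its underside, z up. Hollow, inner floor at 15 mm. Two moulded upright ribs outside on the body stand at +x and -x: they mark the direction the cap's wing has when locked. A flat steel strap lies under it along x, seen only.
- canister_mouth (a point): Centre of the mouth at the top of the neck, 86 mm above the canister's origin. The neck is a tube 52 mm outside, 45 mm inside, from 60 to 86 mm height, with a rim round it, 63 mm across, top at 84 mm, broken by two gaps half a turn apart. The neck is the same after half a turn. Angles given below: about z, counter-clockwise from above, from the canister's x axis.
- neck_gap (a point): Middle of one gap in the rim, at the rim's top, at 68 deg; the other is half a turn away. The gap runs from 36 to 100 deg and is open from top to bottom. The cap's lugs (34 deg wide) go down here, with the wing at 68 deg (+-12 deg).
- neck_tooth (a point): Underside of one tooth, 74 mm high, at 31 deg, between gap (36 deg) and pocket (26 deg); the other is half a turn away. The lugs must be pushed below it to turn clockwise past it.
- neck_pocket (a point): Roof of one lock pocket, 78 mm high, at 0 deg (pocket from -26 to 26 deg, the other half a turn away). After a clockwise turn of 68 deg from the gap the lugs spring up in here, the wing then lying along the canister's x axis. Play in the pocket about +-9 deg.
- neck_stop (a point): Middle of one end-stop block, top at 84 mm, at 127 deg; solid from 100 to 154 deg and from 60 to 84 mm height, the other half a turn away. It stops a counter-clockwise turn from the gap, and a clockwise turn about 9 deg beyond the locked middle.
- collar (a joint): Grey sprung ring round the neck's foot, 65 mm inside, 80 outside, 5 thick. Value in m: 0 = up (top 76 mm above the canister's origin), up to 0.011 as the cap's skirt pushes it down. Spring 3.2 N at 0 plus 0.8 N per mm. About 0.003 when the cap is locked; the lugs clear the teeth beyond 0.007 (9 N); 0.009 to 0.011 is safe (10 to 12 N).
- cap: Off-white round wing cap, 73 mm across, right way up on the bench. Origin: centre of its lower rim, z up; x along its wing. Skirt 67 mm inside, 24 mm deep; flat top at 28 mm. About 0.09 kg (varies). Origin above the canister's origin: 76 mm resting on the collar, under 69 mm when the lugs clear the teeth, 65 mm fully down, 73 mm locked. It looks the same after half a turn.
- cap_wing (a point): Middle of the upright bar on the cap for gripping, 37 mm above the cap's origin; the bar is 50 mm long (cap x), 14 mm thick (cap y), and runs from 28 to 46 mm height.
- cap_lug (a point): Middle of one inner lug at the foot of the skirt, at the cap's +x, in line with the wing; the other is at -x. Lugs are 5 mm high, 34 deg wide, 56 mm apart (neck 52 mm): about 2 mm clearance all round, also from skirt to rim.
- cell: The slim grey cylindrical cell, 18 mm across and 50 mm high (last 2 mm a small steel button), standing upright on the bench. Origin: centre of its underside, z up. About 0.035 kg (varies). The fat cell and the flux jar stand beside it, one on each side, their near sides 32 to 38 mm from its axis.
- cell_center (a point): Middle of the slim cell, 25 mm above its origin along its axis.
- dcell: Bystander: fat grey cell, 33 mm across, 61 mm high, standing upright beside the slim cell. Origin: centre of its underside.
- fluxjar: Bystander: small amber jar with a black lid, 38 mm across, 45 mm high, on the other side of the slim cell. Origin: centre of its underside.
- rinsebottle: Bystander: white bottle with a black cap, 52 mm across, 150 mm high, standing close to the canister. Origin: centre of its underside.
- heatsink: Bystander: finned aluminium heat sink 36 x 50 x 25 mm (x, y, z) lying near the cap. Origin: centre of its underside.
- motor: Bystander: small steel motor standing shaft up near the canister, 28 mm across, 43 mm high. Origin: centre of its underside.
- spool: Bystander: black spool, 48 mm across, 36 mm high, standing near the cap. Origin: centre of its underside.
- screwdriver: Bystander: screwdriver 200 mm long lying across the far part of the bench. Origin: about its middle, on the bench.
Not all that is in view belongs to the job. Of the things like the cap, leave any that is black or purple; of the rest the larger one is meant.

How it is judged:
By the outcome, as a careful person would: the job done as asked, in the order asked, and still so for the second after the job is handed in, with the robot touching nothing.
It also fails if it takes over 67 s, if anything falls off the work surface, if the arm or the gripper's body presses on something with over 40 N, if the wrist force passes 120 N, or if a joint passes its speed limit or range.

### The arm

A 6-joint arm with a two-finger parallel gripper is mounted at the origin on the work surface. World frame = base frame: x ahead of the robot, y to its left, z up, the work surface at z = 0. Lengths are in m, angles in degrees, forces in N, time in s.
With the tool pointing down it reaches from about 0.275 to 0.825 m from the base axis. Payload 5.2 kg.
Tool frame: the origin (TCP) lies at the very end of the fingers, on their centre line; the grasp point (between the pads) lies 19 mm behind it; z points along the fingers, y is the line along which they close (so a half turn about z gives the same grasp; the last joint's range is limited). The gripper opens to 93 mm and grips with 3 to 60 N. Pads are 15 mm wide; open, the fingers measure 128 mm over their backs; the gripper's body (75 mm by 188 mm) begins 65 mm behind the grasp point.
Start: joints at [-85.417, 14.817, 87.949, -0, 77.235, -11.62], TCP at [0.153, -0.528, 0.219] pointing down, gripper open.
Joint ranges: [-179.93, 179.93], [-52.35, 119.4], [10.71, 147.94], [-69.91, 249.91], [12.55, 155.21], [-178.61, 178.61]. Speed limits (degrees/s): [147.25, 147.25, 180, 180, 180, 180].

### API

Orientations are given as [roll, pitch, yaw] about the fixed x, y, z axes, in that order (R = Rz(yaw) Ry(pitch) Rx(roll)).
In Python, from plant import readout, imaging, ctrl gives the robot as it stands.
- The arm moves only by the tool apply_moves, never from a script. Its argument "steps" is a list of rows, each a list of 3 entries, a list of its own where there are three numbers: the shift along the tool's x, y, z as a fraction of full scale, then the turn, a rotation vector about the tool's x, y, z as a fraction of full scale, then the opening, from 0 (shut) to 1 (fully open). A call has 1 to 20 rows; each row is the pose to reach, as a shift and turn from the pose commanded when the call began, along the tool's axes at that moment, turning the shorter way round; what a row does not reach only later rows make up. Full scale, the value 1, is 150 mm for a shift and pi rad for a turn. A row lasts 1/8 s, in which the tool goes at most 62.5 mm and 10.7 degrees, less where a joint would pass 70% of its speed; a pose out of reach is approached as far as the arm can. A call with a number of a shift or a turn outside -1 to 1 is refused whole. A call with a gripper value outside its range is refused whole. The fingers move at their own pace and stop on an object; "squeeze" is the grip in N (left out, the last holds). Time passes only in rows, so rows that repeat a pose let the fingers close. It gives the time, the measured TCP pose, the force, the opening and the grip force at its end, in the units of the state.
- readout.read_state(): the state, without advancing time (a new reading comes with each control period).
- imaging.capture(name): name is "scene" or "side" or "wrist"; returns a dict with "color" (480x640x3 uint8, red, green, blue), "fx", "fy", "cx", "cy" (pixels), "D" ([k1, k2, p1, p2, k3] as OpenCV has them; the pictures are not rectified), "position" and "attitude" of the camera in the world. Camera axes: x right, y up, looking along -z (the intrinsics and any distortion apply to the point x, -y, -z); pixel columns grow to the right and rows downward; lengths in m; the calibration is good to about 2 mm. A picture is of the moment at which its call begins. There is no depth.
- ctrl.finish_job(): hands the job in; it is judged then, once.
The state is a dict: "t": time; "joint_pos": joint angles; "dq": joint speeds; "effort": joint torques, N m; "eef_pos": TCP position; "tcp_rot": TCP orientation; "ft_force": force on the tool from outside, world axes, zero at the start; "moment": the same for the moment, N m; "gripper_width": finger opening in m; "finger_force": force on a finger pad.
Only numpy, scipy, OpenCV 4.12 (cv2) and the standard library are available. Lean on these libraries where they do the work, as an engineer would, in place of code of your own. Each camera call takes 0.05 s, during which the arm holds its last target. There are 200 camera calls.

## Working session

There is one attempt and no reset: what is moved stays moved. The work goes in short steps, Python scripts to look and compute and a tool call to move; the robot and the scene stay as the last step left them, time stands still between calls to the robot, and variables do not carry over. Pictures are saved under pics/ and viewed, at most 10 in all, crops included, and the job is handed in when it is done.

Besides the shell and the picture viewer there is one more tool, called after "Call:" as name(argument=value, ...) on one line, values as JSON. apply_moves: Moves the arm, as the interface text tells. Shift numbers are shares of 150 mm and turn numbers shares of pi rad, none past 1 either way. Its arguments: {"type":"object","properties":{"steps":{"type":"array","items":{"type":"array"}},"squeeze":{"type":"number"}},"required":["steps"]}

```bash
mkdir -p pics
cat > h.py <<'E'
import numpy as np, cv2, json
from scipy.spatial.transform import Rotation as R
from plant import readout, imaging, ctrl
def cap(n,f=None):
    c=imaging.capture(n)
    if f: cv2.imwrite('pics/'+f,c['color'][:,:,::-1])
    return c
def rot(c):
    a=np.array(c['attitude'],float)
    return a if a.shape==(3,3) else (R.from_euler('xyz',a,degrees=True).as_matrix() if a.size==3 else R.from_quat(a).as_matrix())
def K(c): return np.array([[c['fx'],0,c['cx']],[0,c['fy'],c['cy']],[0,0,1.]])
def ray(c,u,v):
    p=cv2.undistortPoints(np.array([[[u,v]]],float),K(c),np.array(c['D'],float))[0,0]
    d=rot(c)@np.array([p[0],-p[1],-1]); return np.array(c['position'],float),d
def onz(c,u,v,z):
    o,d=ray(c,u,v); return o+d*(z-o[2])/d[2]
def proj(c,P):
    q=rot(c).T@(np.array(P,float)-np.array(c['position'],float)); q=q*[1,-1,-1]
    return cv2.projectPoints(q.reshape(1,3),np.zeros(3),np.zeros(3),K(c),np.array(c['D'],float))[0].ravel()
E
python3 - <<'E'
from h import *
for n in ['scene','side','wrist']:
    c=cap(n,n+'0.png'); print(n,c['position'],c['attitude'],c['fx'],c['fy'],c['cx'],c['cy'],c['D'])
print(readout.read_state())
E
```

```text
scene [ 1.0483121  -0.49707198  0.86832825] [42.52381417  0.36401796 42.20939046] 579.1601745335054 579.1601745335054 324.94381659056495 232.29242811565555 [-0.17904303  0.          0.          0.          0.        ]
side [ 0.24217648 -0.69213871  0.61699946] [ 55.18938316   0.53789261 -26.33092948] 517.1323047113036 517.1323047113036 321.79496080420415 236.43364973707662 [-0.10598375  0.          0.          0.          0.        ]
wrist [ 0.2171972  -0.50894418  0.38343109] [-13.94190947   0.0827223  -73.77828589] 404.508175210367 404.508175210367 324.7243078772421 238.72766697597402 [-0.04112089  0.          0.          0.          0.        ]
{'t': 0.15, 'joint_pos': array([-8.54159123e+01,  1.48479976e+01,  8.79953232e+01,  3.83221838e-04,
        7.72344952e+01, -1.16206529e+01]), 'dq': array([ 0.01048708, -0.09967518, -0.15141936,  0.00921146,  0.02157796,
        0.02002913]), 'effort': array([ 1.29269749e-03, -4.37646210e+01, -2.84234083e+01,  7.18007446e-02,
        3.80441977e-02, -9.36176730e-05]), 'eef_pos': array([ 0.15347063, -0.52773025,  0.21803383]), 'tcp_rot': array([-1.79923854e+02, -1.60405332e-02,  1.62046450e+01]), 'ft_force': array([-0.14112267,  0.09355256, -0.23264863]), 'moment': array([ 0.03043647, -0.03192721,  0.06583937]), 'finger_force': 0.0, 'gripper_width': 0.09338429141836413}
```

View pics/scene0.png

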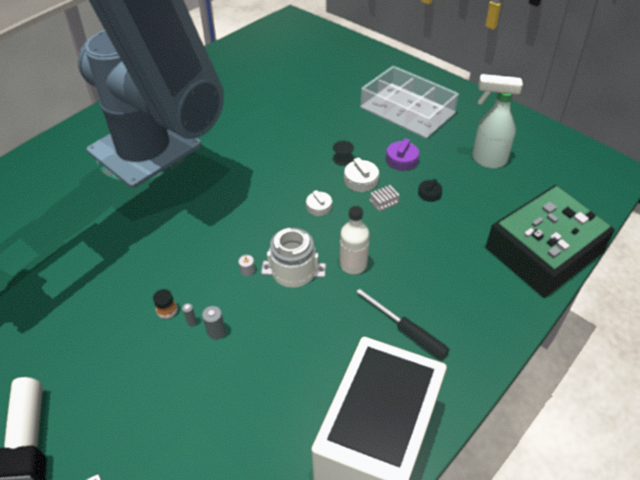

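View pics/side0.png

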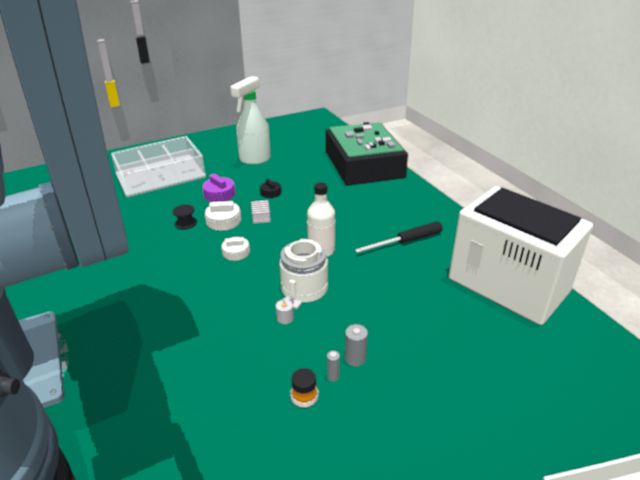

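The scene view shows four things like the cap: large off-white at (361,175), small white at (319,203), purple at (403,153) and black at (430,189). The larger off-white one at (361,175) is meant, which is (223,215) in the side view. The slim cell is at (189,315), between the jar (165,305) and the fat cell (213,322). The canister is at (293,258). Next I'll confirm these in an enlarged crop and get coarse positions.

Run:
```python
from h import *
a=cv2.imread('pics/scene0.png');b=cv2.imread('pics/side0.png')
def z(i,x,y,w,h): return cv2.resize(i[y:y+h,x:x+w],(400,300),interpolation=cv2.INTER_CUBIC)
cv2.imwrite('pics/m1.png',np.vstack([np.hstack([z(a,300,130,150,112),z(b,170,170,120,90)]),np.hstack([z(a,240,210,110,82),z(b,255,230,110,82)])]))
s=cap('scene');d=cap('side')
def tri(p,q):
    o1,d1=ray(s,*p);o2,d2=ray(d,*q);A=np.stack([d1,-d2],1);t=np.linalg.lstsq(A,o2-o1,rcond=None)[0]
    x,y=o1+d1*t[0],o2+d2*t[1];return np.round((x+y)/2,4),np.round(np.linalg.norm(x-y),4)
print('cap',tri((361,171),(222,209)));print('can',tri((293,239),(303,250)));print('cell',tri((188,307),(333,354)))
print('dcell',tri((212,312),(356,330)));print('jar',tri((163,297),(303,378)))
w=cap('wrist');T=np.eye(3);st=readout.read_state()
Rt=R.from_euler('xyz',st['tcp_rot'],degrees=True).as_matrix()
print('cam in tool',Rt.T@(np.array(w['position'])-st['eef_pos']),(Rt.T@rot(w)).round(3))
```

```text
cap (array([0.4647, 0.2555, 0.0314]), np.float64(0.0017))
can (array([ 0.5306, -0.0208,  0.0833]), np.float64(0.0046))
cell (array([ 0.4811, -0.234 ,  0.0495]), np.float64(0.0002))
dcell (array([ 0.5285, -0.2168,  0.0618]), np.float64(0.0008))
jar (array([ 0.4257, -0.2491,  0.0425]), np.float64(0.0006))
cam in tool [ 0.06649446 -0.00048206 -0.16538688] [[ 0.     0.97   0.241]
 [ 1.    -0.     0.   ]
 [ 0.     0.241 -0.97 ]]
```

View pics/m1.png

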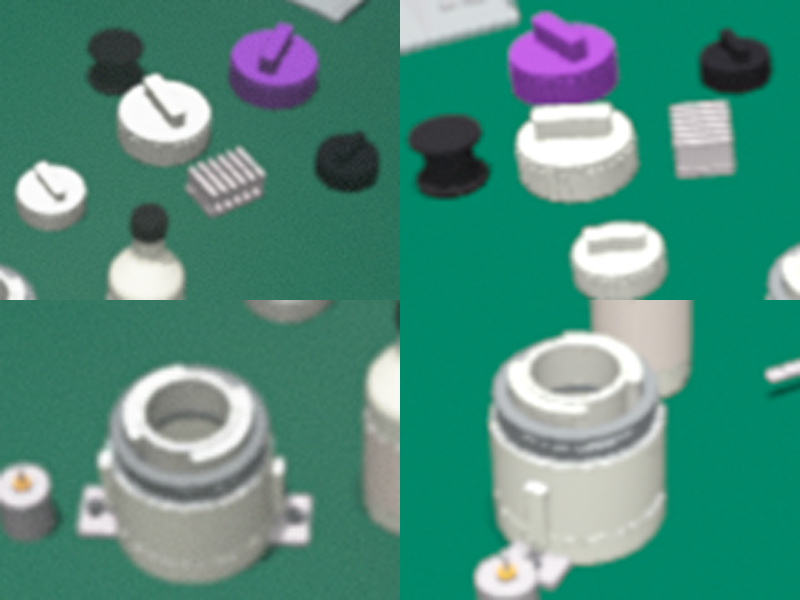

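The crops confirm it: the large off-white cap at crop (165,120), beside the spool and heat sink, is clearly bigger than the small white one at (50,195). The canister shows ribs, strap tabs and neck gaps. The tool yaw already suits the cell, so I'll go above it.

Call:
apply_moves(steps=[[[0.88,-0.425,0.05],[0,0,0],0.6],[[0.88,-0.425,0.05],[0,0,0],0.6],[[0.88,-0.425,0.05],[0,0,0],0.6]])

```text
t: 0.68
eef_pos: [0.2643, -0.4275, 0.211]
tcp_rot: [-179.9, -0.0, 16.3]
ft_force: [0.4, -1.3, 0.1]
gripper_width: 0.0674
finger_force: 0.0
```

Call:
apply_moves(steps=[[[0.88,-0.425,0.05],[0,0,0],0.6],[[0.88,-0.425,0.05],[0,0,0],0.6],[[0.88,-0.425,0.05],[0,0,0],0.6]])

```text
t: 1.05
eef_pos: [0.3733, -0.3294, 0.2036]
tcp_rot: [-180.0, -0.0, 16.4]
ft_force: [-0.2, -0.3, -0.2]
gripper_width: 0.0556
finger_force: 0.0
```

Call:
apply_moves(steps=[[[0.88,-0.425,0.05],[0,0,0],0.6],[[0.88,-0.425,0.05],[0,0,0],0.6],[[0.88,-0.425,0.05],[0,0,0],0.6],[[0.88,-0.425,0.05],[0,0,0],0.6]])

```text
t: 1.55
eef_pos: [0.4813, -0.2326, 0.1959]
tcp_rot: [-180.0, 0.0, 16.4]
ft_force: [-0.4, -0.2, 0.0]
gripper_width: 0.0557
finger_force: 0.0
```

Run:
```python
from h import *
w=cap('wrist','w1.png');s=readout.read_state();print(s['t'],s['eef_pos'],s['tcp_rot'],s['gripper_width'])
print(proj(w,[.481,-.234,.05]),proj(w,list(s['eef_pos'][:2])+[.05]))
```

```text
1.6 [ 0.48050873 -0.23353493  0.19596995] [-1.79993691e+02  3.42674313e-02  1.63158022e+01] 0.05570440930821566
[326.93060013 226.03762888] [326.18707684 226.45975044]
```

View pics/w1.png

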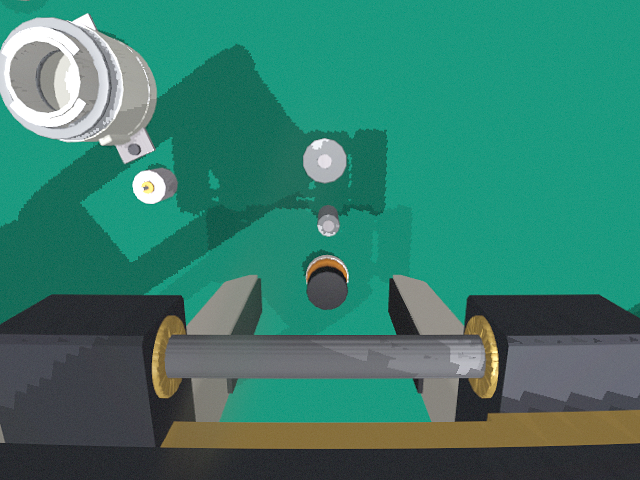

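The wrist view has the cell at (328,226), under the TCP, with the jar (327,283) and fat cell (325,160) in line with the tool's x, so the fingers go down clear of both. Descending and gripping.

Call:
apply_moves(steps=[[[0.0,0.003,0.3],[0,0,0],0.6],[[0.0,0.003,0.6],[0,0,0],0.6],[[0.0,0.003,0.85],[0,0,0],0.6],[[0.0,0.003,1],[0,0,0],0.6],[[0.0,0.003,1],[0,0,0],0.6]])

```text
t: 2.22
eef_pos: [0.4785, -0.2347, 0.0447]
tcp_rot: [-179.8, 0.2, 16.1]
ft_force: [-0.5, 0.2, 0.9]
gripper_width: 0.0557
finger_force: 0.0
```

Call:
apply_moves(squeeze=12, steps=[[[0,0,0.15],[0,0,0],0.6],[[0,0,0.15],[0,0,0],0.6],[[0,0,0.15],[0,0,0],0],[[0,0,0.15],[0,0,0],0],[[0,0,0.15],[0,0,0],0],[[0,0,0.15],[0,0,0],0],[[0,0,0.15],[0,0,0],0],[[0,0,0.15],[0,0,0],0]])

```text
t: 3.22
eef_pos: [0.4807, -0.2345, 0.0239]
tcp_rot: [180.0, -0.0, 16.2]
ft_force: [0.1, -0.1, 2.1]
gripper_width: 0.0178
finger_force: 12.0
```

Call:
apply_moves(steps=[[[0,0,-0.3],[0,0,0],0],[[0,0,-0.6],[0,0,0],0],[[0,0,-1],[0,0,0],0],[[0.15,-0.64,-1],[0,0,0],0],[[0.15,-0.64,-1],[0,0,0],0]])

```text
t: 3.85
eef_pos: [0.475, -0.1343, 0.1743]
tcp_rot: [180.0, -0.1, 16.2]
ft_force: [0.3, 0.1, -0.3]
gripper_width: 0.0173
finger_force: 12.0
```

Call:
apply_moves(steps=[[[0.15,-0.64,-0.1],[0,0,0],0],[[0.15,-0.64,-0.1],[0,0,0],0],[[0.15,-0.64,-0.1],[0,0,0],0],[[0.15,-0.64,-0.1],[0,0,0],0]])

```text
t: 4.35
eef_pos: [0.4702, -0.0378, 0.1885]
tcp_rot: [180.0, 0.0, 16.2]
ft_force: [0.3, -0.5, -0.4]
gripper_width: 0.0175
finger_force: 12.0
```

Run:
```python
from h import *
w=cap('wrist','w2.png');s=readout.read_state();print(s['t'],s['eef_pos'],s['tcp_rot'],s['gripper_width'],w['position'])
print(proj(w,[.5306,-.0208,.086]))
```

```text
4.4 [ 0.47019995 -0.03825021  0.18838942] [1.79986769e+02 2.69713878e-02 1.61823210e+01] 0.017420722894999224 [ 0.53391825 -0.01872968  0.35398877]
[326.11933592 144.29998138]
```

View pics/w2.png

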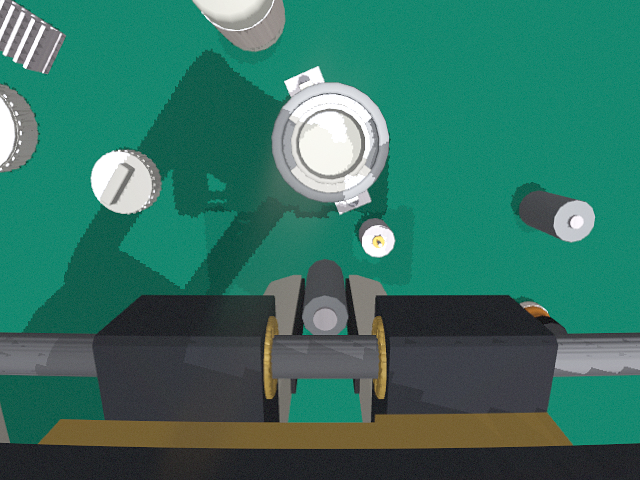

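Run:
```python
from h import *
w=cap('wrist');im=w['color'];hsv=cv2.cvtColor(im,cv2.COLOR_RGB2HSV);s=readout.read_state()
m=((hsv[:,:,1]<70)&(hsv[:,:,2]>60)).astype(np.uint8)*255
m[:55]=0;m[215:]=0;m[:,:255]=0;m[:,405:]=0
mo=cv2.morphologyEx(m,cv2.MORPH_OPEN,cv2.getStructuringElement(cv2.MORPH_ELLIPSE,(61,61)))
c=max(cv2.findContours(mo,0,cv2.CHAIN_APPROX_NONE)[0],key=cv2.contourArea)
e=cv2.fitEllipse(c);print('ell',e); C=onz(w,*e[0],.074);print('C',C, 'r mm',e[1][0]/2/404.5*(w['position'][2]-.074))
t=cv2.subtract(m,cv2.dilate(mo,np.ones((5,5))));n,l,st,ce=cv2.connectedComponentsWithStats(t)
P=[onz(w,*ce[i],.003) for i in range(1,n) if st[i,4]>60];print([(ce[i].round(1),st[i,4]) for i in range(1,n) if st[i,4]>60],P)
g=cv2.cvtColor(im,cv2.COLOR_RGB2GRAY).astype(float)
for a in range(0,360,6):
    v=[]
    for r in (.0275,.0295,.0305):
        u=proj(w,[C[0]+r*np.cos(np.radians(a)),C[1]+r*np.sin(np.radians(a)),.084]);v.append(int(g[int(round(u[1])),int(round(u[0]))]))
    print(a,v,end='; ')
cr=cv2.resize(im[70:215,255:405],None,fx=4,fy=4,interpolation=cv2.INTER_CUBIC)
for a in range(0,360,30):
    u=proj(w,[C[0]+.045*np.cos(np.radians(a)),C[1]+.045*np.sin(np.radians(a)),.084]);q=(int((u[0]-255)*4),int((u[1]-70)*4));cv2.putText(cr,str(a),(q[0]-15,q[1]),0,.5,(255,0,0),1)
cv2.imwrite('pics/c2.png',cr[:,:,::-1])
# mouth inner bright circle & cap-ish
```

```text
ell ((329.1232604980469, 141.64923095703125), (116.1244888305664, 121.70783996582031), 167.3826904296875)
C [ 0.53269672 -0.02281341  0.074     ] r mm 0.040171806351112865
[(array([302.3,  77.8]), np.int32(424)), (array([353.1, 204.4]), np.int32(256))] [array([0.5753313 , 0.01173286, 0.003     ]), array([ 0.48682568, -0.05891486,  0.003     ])]
0 [255, 255, 147]; 6 [255, 255, 180]; 12 [255, 255, 102]; 18 [255, 255, 98]; 24 [255, 255, 134]; 30 [255, 255, 164]; 36 [255, 255, 90]; 42 [255, 255, 181]; 48 [255, 255, 153]; 54 [255, 247, 134]; 60 [255, 255, 140]; 66 [255, 255, 173]; 72 [234, 228, 141]; 78 [189, 133, 112]; 84 [149, 165, 114]; 90 [170, 162, 115]; 96 [169, 159, 124]; 102 [171, 169, 128]; 108 [169, 170, 140]; 114 [169, 168, 162]; 120 [169, 165, 150]; 126 [170, 170, 169]; 132 [170, 170, 154]; 138 [166, 169, 163]; 144 [233, 232, 232]; 150 [227, 232, 232]; 156 [238, 233, 232]; 162 [231, 231, 231]; 168 [232, 230, 231]; 174 [227, 230, 231]; 180 [191, 244, 236]; 186 [200, 231, 230]; 192 [240, 233, 229]; 198 [226, 231, 231]; 204 [220, 229, 231]; 210 [222, 231, 231]; 216 [222, 228, 255]; 222 [254, 255, 255]; 228 [255, 255, 255]; 234 [215, 255, 255]; 240 [230, 255, 255]; 246 [231, 231, 230]; 252 [235, 233, 231]; 258 [161, 163, 135]; 264 [161, 146, 130]; 270 [162, 163, 129]; 276 [227, 147, 129]; 282 [232, 129, 132]; 288 [227, 129, 132]; 294 [231, 133, 119]; 300 [162, 132, 105]; 306 [228, 134, 101]; 312 [207, 131, 113]; 318 [255, 255, 217]; 324 [255, 255, 221]; 330 [255, 222, 202]; 336 [255, 255, 132]; 342 [255, 255, 146]; 348 [255, 255, 173]; 354 [255, 255, 174];
```

View pics/c2.png

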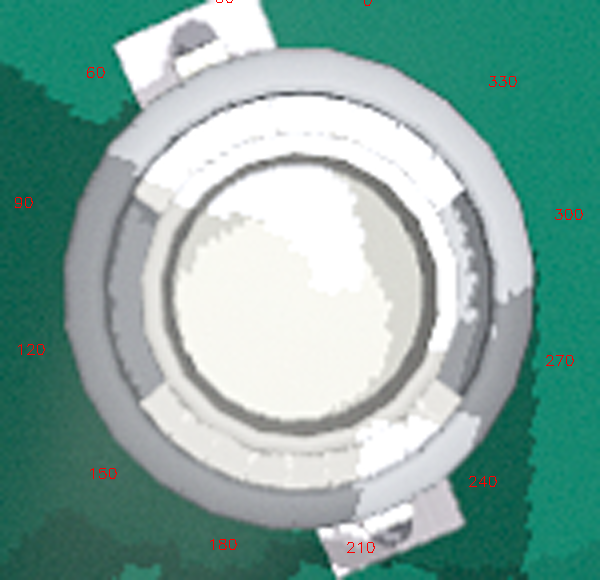

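The crop shows the mouth centre at crop (300,293), i.e. pixel (330,143.3). The gap edges are near 76/141° and 255/315°, so the gap axis is about 108°. The strap direction is about 39°. Now the exact centre and the shift to it.

```bash
cat >> h.py <<'E'
def togo(P,s=None):
    s=s or readout.read_state(); Rt=R.from_euler('xyz',s['tcp_rot'],degrees=True).as_matrix()
    return np.round(Rt.T@(np.array(P)-s['eef_pos'])/.15,3)
E
python3 - <<'E'
from h import *
w=cap('wrist')
M=onz(w,330,143.3,.086);print('mouth',M,'collar',onz(w,329.9,142,.074))
for q in [(150,203),(150,395),(455,203),(455,395)]:
    p=onz(w,255+q[0]/4,70+q[1]/4,.084)-M;print(np.degrees(np.arctan2(p[1],p[0])))
print(onz(w,255+195/4,70+50/4,.003),onz(w,255+393/4,70+525/4,.003))
print(togo([M[0],M[1],.092]))
E
```

```text
mouth [ 0.53189448 -0.023742    0.086     ] collar [ 0.53260294 -0.02362517  0.074     ]
75.72067567024783
139.8016719960799
-44.166898683143955
-106.44651186088292
[0.57210614 0.00934622 0.003     ] [ 0.48944781 -0.05846708  0.003     ]
[0.423 0.019 0.642]
```

Call:
apply_moves(steps=[[[0.425,0.018,0],[0,0,0],0],[[0.425,0.018,0],[0,0,0],0],[[0.425,0.018,0.2],[0,0,0],0],[[0.425,0.018,0.4],[0,0,0],0],[[0.425,0.018,0.55],[0,0,0],0],[[0.425,0.018,0.645],[0,0,0],0],[[0.425,0.018,0.645],[0,0,0],0],[[0.425,0.018,0.645],[0,0,0],0]])

```text
t: 5.5
eef_pos: [0.5327, -0.0227, 0.0927]
tcp_rot: [180.0, -0.1, 16.2]
ft_force: [0.6, 0.1, 0.2]
gripper_width: 0.0176
finger_force: 12.0
```

Call:
apply_moves(steps=[[[0,0,0],[0,0,0],0.4],[[0,0,0],[0,0,0],0.4],[[0,0,0],[0,0,0],0.4],[[0,0,0],[0,0,0],0.4],[[0,0,-0.4],[0,0,0],0.4],[[0,0,-0.8],[0,0,0],0.4],[[0,0,-0.8],[0,0,0],0.4]])

```text
t: 6.38
eef_pos: [0.5353, -0.023, 0.2173]
tcp_rot: [179.7, -0.5, 16.2]
ft_force: [-0.4, 0.4, -0.1]
gripper_width: 0.0373
finger_force: 0.0
```

Run:
```python
from h import *
w=cap('wrist','w3.png')
```

Call:
apply_moves(steps=[[[0.04,-0.95,0],[0,0,0],0.4],[[0.04,-0.95,0],[0,0,0],0.4],[[0.04,-0.95,0],[0,0,0],0.4]])

```text
t: 6.8
eef_pos: [0.4958, 0.119, 0.2101]
tcp_rot: [-179.9, 0.2, 16.4]
ft_force: [0.1, 0.3, -0.0]
gripper_width: 0.0374
finger_force: 0.0
```

Call:
apply_moves(steps=[[[0.04,-0.95,0],[0,0,0],0.4],[[0.04,-0.95,0],[0,0,0],0.4],[[0.04,-0.95,0],[0,0,0],0.4],[[0.04,-0.95,0],[0,0,0],0.4]])

```text
t: 7.3
eef_pos: [0.4637, 0.2548, 0.2108]
tcp_rot: [180.0, 0.1, 16.3]
ft_force: [-0.2, -0.6, 1.2]
gripper_width: 0.0376
finger_force: 0.0
```

Run:
```python
from h import *
w=cap('wrist','w4.png');s=readout.read_state();print(s['t'],s['eef_pos'],s['tcp_rot'],s['joint_pos'])
print(proj(w,[.4647,.2555,.046]))
a=cv2.imread('pics/w3.png')[100:340,220:420];b=cv2.imread('pics/w4.png')[120:300,220:420]
cv2.imwrite('pics/m4.png',np.hstack([cv2.resize(a,(400,480)),cv2.resize(b,(400,360),interpolation=cv2.INTER_CUBIC)[:480] if 0 else cv2.copyMakeBorder(cv2.resize(b,(400,360),interpolation=cv2.INTER_CUBIC),0,120,0,0,cv2.BORDER_CONSTANT)]))
```

```text
7.35 [0.46414103 0.25386983 0.21102604] [1.79941113e+02 8.56790482e-02 1.62437929e+01] [ 1.66291089e+01  1.30292822e+01  9.14044015e+01 -6.01862108e-02
  7.56523971e+01  9.04002302e+01]
[324.60751476 218.7424997 ]
```

View pics/m4.png

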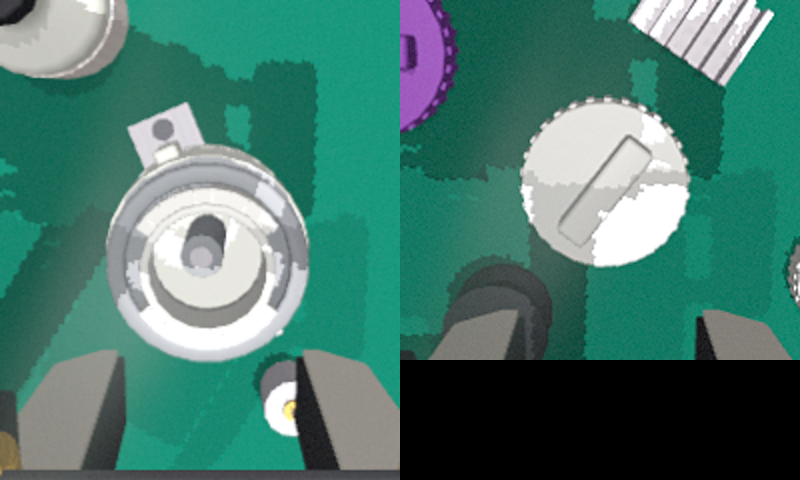

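The left crop shows the cell standing inside the canister at (205,250). On the right the cap's wing ends are at crop (640,145) and (572,236), centre at pixel (323,215.2).

Run:
```python
from h import *
w=cap('wrist');f=lambda x,y,z:onz(w,220+(x-400)/2,120+y/2,z)
a=f(640,145,.046);b=f(572,236,.046);d=a-b;C=(a+b)/2;print(a,b,C,np.linalg.norm(d),np.degrees(np.arctan2(d[1],d[0])))
hsv=cv2.cvtColor(w['color'],cv2.COLOR_RGB2HSV);m=((hsv[:,:,1]<60)&(hsv[:,:,2]>120)).astype(np.uint8);m[:160]=0;m[270:]=0;m[:,:275]=0;m[:,375:]=0
c=max(cv2.findContours(m,0,cv2.CHAIN_APPROX_NONE)[0],key=cv2.contourArea);e=cv2.fitEllipse(c);print(e,onz(w,*e[0],.028),onz(w,*e[0],.02))
print(togo([C[0],C[1],.031]))
```

```text
[0.48975267 0.24852174 0.046     ] [0.44497924 0.26491082 0.046     ] [0.46736595 0.25671628 0.046     ] 0.047678736366080915 -20.104889738550394
((320.7882995605469, 210.9612579345703), (83.40108489990234, 83.91785430908203), 153.98159790039062) [0.46749096 0.25861908 0.028     ] [0.46610058 0.25828591 0.02      ]
[ 0.026 -0.017  1.202]
```

Call:
apply_moves(steps=[[[0.025,-0.018,0.2],[0,0,0.06],0.45],[[0.025,-0.018,0.4],[0,0,0.12],0.45],[[0.025,-0.018,0.6],[0,0,0.18],0.45],[[0.025,-0.018,0.8],[0,0,0.202],0.45],[[0.025,-0.018,0.9],[0,0,0.202],0.45],[[0.025,-0.018,0.9],[0,0,0.202],0.45],[[0.025,-0.018,0.9],[0,0,0.202],0.45]])

```text
t: 8.28
eef_pos: [0.468, 0.2582, 0.0779]
tcp_rot: [-179.9, -0.1, -20.1]
ft_force: [-0.7, -0.2, 0.0]
gripper_width: 0.0418
finger_force: 0.0
```

Run:
```python
from h import *
w=cap('wrist','w5.png');s=readout.read_state();print(s['eef_pos'],s['tcp_rot'],togo([.467,.257,.031]))
for z in (.046,):print([proj(w,[.467+l*np.cos(np.radians(-20.2)),.257+l*np.sin(np.radians(-20.2)),z]) for l in (-.025,0,.025)])
```

```text
[0.46809242 0.25839277 0.07815212] [-1.79920408e+02 -1.10668657e-01 -2.01411816e+01] [-0.004  0.012  0.314]
[array([328.05189056, 317.23470262]), array([328.212381  , 272.36213064]), array([328.37878738, 224.71363088])]
```

View pics/w5.png

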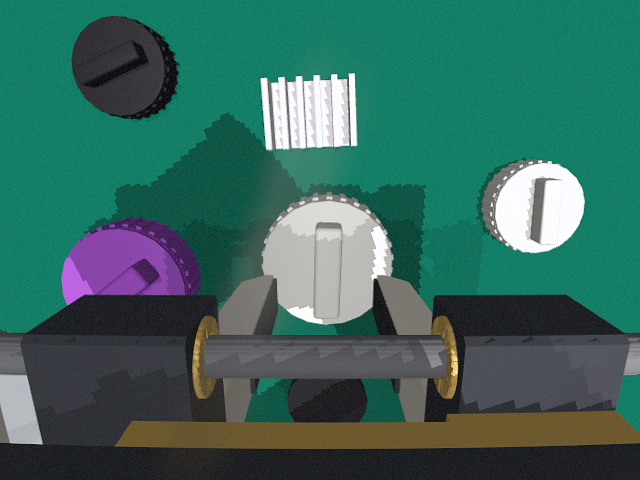

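The wing runs straight up the image from (328,223) to (327,319), aligned and centred as predicted, and the fingers are clear of everything. Descending and gripping.

Call:
apply_moves(squeeze=35, steps=[[[-0.004,0.008,0.15],[0,0,0],0.45],[[-0.004,0.008,0.28],[0,0,0],0.45],[[-0.004,0.008,0.314],[0,0,0],0.45],[[-0.004,0.008,0.314],[0,0,0],0.45],[[-0.004,0.008,0.314],[0,0,0],0],[[-0.004,0.008,0.314],[0,0,0],0],[[-0.004,0.008,0.314],[0,0,0],0],[[-0.004,0.008,0.314],[0,0,0],0],[[-0.004,0.008,0.314],[0,0,0],0],[[-0.004,0.008,0.314],[0,0,0],0]])

```text
t: 9.57
eef_pos: [0.4662, 0.2575, 0.0302]
tcp_rot: [-180.0, -0.0, -20.2]
ft_force: [-1.2, -0.4, 5.7]
gripper_width: 0.0138
finger_force: 34.9
```

Call:
apply_moves(steps=[[[0,0,-0.2],[0,0,0],0],[[0,0,-0.5],[0,0,0],0],[[0,0,-0.8],[0,0,0],0],[[0,0,-1],[0,0,0],0],[[0,0,-1],[0,0,0],0],[[0,0,-1],[0,0,0],0]])

```text
t: 10.32
eef_pos: [0.4651, 0.2571, 0.1782]
tcp_rot: [179.9, 0.1, -20.2]
ft_force: [0.3, 0.7, -0.2]
gripper_width: 0.0138
finger_force: 34.9
```

Run:
```python
from h import *
w=cap('wrist','w6.png');s=readout.read_state();print(s['eef_pos'],s['tcp_rot'],togo([.5322,-.0237,.181]))
```

```text
[0.46480993 0.25705834 0.17781297] [ 1.79878844e+02  1.59478979e-01 -2.01591088e+01] [ 1.067  1.602 -0.021]
```

Call:
apply_moves(steps=[[[0,0,-0.4],[0,0,0],0],[[0.2,0.3,-0.4],[0,0,0],0],[[0.4,0.6,-0.4],[0,0,0],0],[[0.534,0.8,-0.4],[0,0,0],0],[[0.534,0.8,-0.4],[0,0,0],0]])

```text
t: 11.0
eef_pos: [0.4997, 0.1149, 0.2378]
tcp_rot: [179.9, 0.2, -20.4]
ft_force: [-0.6, -0.4, -1.2]
gripper_width: 0.0137
finger_force: 34.9
```

Call:
apply_moves(steps=[[[0.2,0.3,0],[0,0,-0.055],0],[[0.4,0.6,0],[0,0,-0.11],0],[[0.534,0.8,0],[0,0,-0.165],0],[[0.534,0.8,0],[0,0,-0.22],0],[[0.534,0.8,0],[0,0,-0.275],0],[[0.534,0.8,0],[0,0,-0.33],0],[[0.534,0.8,0],[0,0,-0.385],0],[[0.534,0.8,0],[0,0,-0.44],0],[[0.534,0.8,0],[0,0,-0.495],0],[[0.534,0.8,0],[0,0,-0.55],0],[[0.534,0.8,0],[0,0,-0.605],0],[[0.534,0.8,0],[0,0,-0.66],0],[[0.534,0.8,0],[0,0,-0.707],0],[[0.534,0.8,0],[0,0,-0.707],0],[[0.534,0.8,0],[0,0,-0.707],0]])

```text
t: 12.88
eef_pos: [0.5334, -0.0224, 0.2391]
tcp_rot: [-179.9, -0.1, 107.0]
ft_force: [0.7, 0.1, -0.4]
gripper_width: 0.0136
finger_force: 34.9
```

Run:
```python
from h import *
w=cap('wrist','w7.png');s=readout.read_state();print(s['t'],s['eef_pos'],s['tcp_rot'],s['joint_pos'][5],togo([.5322,-.0237,.125]),s['ft_force'])
a=cap('scene','s7.png');b=cap('side','d7.png')
i=w['color'][:,:,::-1][60:460,120:520]
cv2.imwrite('pics/m7.png',np.hstack([i,cv2.resize(b['color'][170:320,230:380,::-1],(400,400))]))
```

```text
12.925 [ 0.53350542 -0.02251105  0.23925841] [-1.79955302e+02 -3.87815830e-02  1.07001282e+02] -31.40194800165068 [-0.006 -0.01   0.762] [-0.21752943  0.23412004  0.25121134]
```

View pics/m7.png

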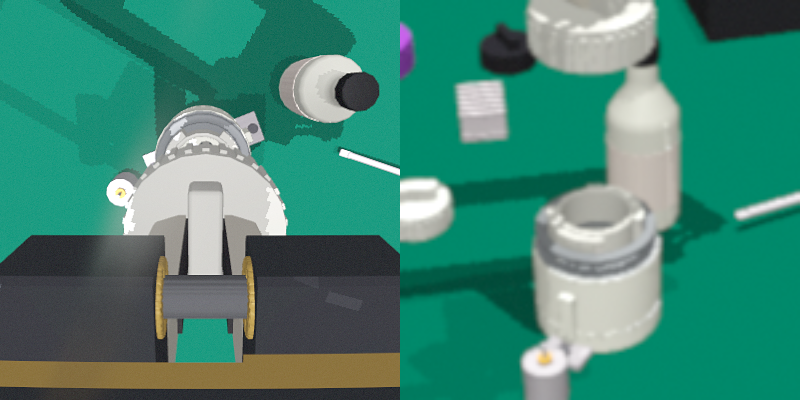

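The left crop shows the cap level in the grip over the canister, the wing's far end at pixel (325,242). The side crop shows it well above the neck and clear of the bottle. I'll check the cap's offset along the wing before lowering.

Run:
```python
from h import *
w=cap('wrist');s=readout.read_state();Rt=R.from_euler('xyz',s['tcp_rot'],degrees=True).as_matrix();p=s['eef_pos']
for l in (.023,.025,.027): print('wing end',l,proj(w,p+Rt@[l,0,-.0158]))
for l in (.034,.0365,.039): print('skirt top',l,proj(w,p+Rt@[l,0,.0022]))
g=cv2.cvtColor(w['color'],cv2.COLOR_RGB2GRAY);print(list(g[196:262,316]));print(list(g[225:262,327]))
```

```text
wing end 0.023 [324.79578796 256.01925194]
wing end 0.025 [324.79672082 251.02198828]
wing end 0.027 [324.79765865 245.99301644]
skirt top 0.034 [324.76436488 218.89728462]
skirt top 0.0365 [324.76531262 213.05918119]
skirt top 0.039 [324.76626629 207.18071089]
[np.uint8(221), np.uint8(233), np.uint8(233), np.uint8(232), np.uint8(231), np.uint8(231), np.uint8(231), np.uint8(255), np.uint8(255), np.uint8(186), np.uint8(150), np.uint8(153), np.uint8(155), np.uint8(152), np.uint8(154), np.uint8(153), np.uint8(156), np.uint8(161), np.uint8(159), np.uint8(208), np.uint8(220), np.uint8(215), np.uint8(216), np.uint8(215), np.uint8(216), np.uint8(215), np.uint8(216), np.uint8(216), np.uint8(216), np.uint8(215), np.uint8(216), np.uint8(216), np.uint8(216), np.uint8(217), np.uint8(216), np.uint8(215), np.uint8(216), np.uint8(214), np.uint8(215), np.uint8(216), np.uint8(216), np.uint8(217), np.uint8(214), np.uint8(215), np.uint8(220), np.uint8(171), np.uint8(150), np.uint8(150), np.uint8(153), np.uint8(156), np.uint8(156), np.uint8(158), np.uint8(158), np.uint8(156), np.uint8(168), np.uint8(187), np.uint8(204), np.uint8(208), np.uint8(209), np.uint8(212), np.uint8(215), np.uint8(214), np.uint8(212), np.uint8(215), np.uint8(215), np.uint8(214)]
[np.uint8(215), np.uint8(217), np.uint8(216), np.uint8(217), np.uint8(216), np.uint8(216), np.uint8(214), np.uint8(216), np.uint8(216), np.uint8(215), np.uint8(215), np.uint8(214), np.uint8(216), np.uint8(215), np.uint8(217), np.uint8(220), np.uint8(170), np.uint8(142), np.uint8(149), np.uint8(150), np.uint8(150), np.uint8(151), np.uint8(152), np.uint8(153), np.uint8(155), np.uint8(164), np.uint8(183), np.uint8(200), np.uint8(206), np.uint8(209), np.uint8(212), np.uint8(213), np.uint8(216), np.uint8(214), np.uint8(213), np.uint8(214), np.uint8(215)]
```

The wing end at row 251 matches l = 25 mm, so the cap is centred in the grip. Lowering to just above the neck, then gently on.

Call:
apply_moves(steps=[[[-0.006,-0.01,0.25],[0,0,0],0],[[-0.006,-0.01,0.5],[0,0,0],0],[[-0.006,-0.01,0.7],[0,0,0],0],[[-0.006,-0.01,0.76],[0,0,0],0],[[-0.006,-0.01,0.76],[0,0,0],0],[[-0.006,-0.01,0.76],[0,0,0],0]])

```text
t: 13.82
eef_pos: [0.5336, -0.0246, 0.1272]
tcp_rot: [179.9, 0.1, 107.1]
ft_force: [-1.0, 0.9, 0.1]
gripper_width: 0.0137
finger_force: 34.9
```

Call:
apply_moves(steps=[[[0,0,0.04],[0,0,0],0],[[0,0,0.06],[0,0,0],0],[[0,0,0.08],[0,0,0],0],[[0,0,0.1],[0,0,0],0],[[0,0,0.12],[0,0,0],0],[[0,0,0.12],[0,0,0],0],[[0,0,0.12],[0,0,0],0]])

```text
t: 14.7
eef_pos: [0.5324, -0.0243, 0.1077]
tcp_rot: [-180.0, -0.0, 107.1]
ft_force: [-0.5, 0.5, -1.8]
gripper_width: 0.0137
finger_force: 34.9
```

Run:
```python
from h import *
s=readout.read_state();print(s['t'],s['eef_pos'],s['tcp_rot'],togo([.5322,-.0237,.1]),s['ft_force'],s['moment'])
```

```text
14.7 [ 0.53236216 -0.02425001  0.10768533] [-1.79979886e+02 -1.89901774e-02  1.07104175e+02] [0.004 0.    0.051] [-0.52712941  0.49563326 -1.78086667] [ 0.17736057 -0.02499339 -0.04704556]
```

No resistance, and the cap's lower edge is already below the rim top, so the lugs are in the gaps. Pushing down.

Call:
apply_moves(steps=[[[0.002,0,0.02],[0,0,0],0],[[0.002,0,0.04],[0,0,0],0],[[0.002,0,0.055],[0,0,0],0],[[0.002,0,0.065],[0,0,0],0],[[0.002,0,0.075],[0,0,0],0],[[0.002,0,0.075],[0,0,0],0],[[0.002,0,0.075],[0,0,0],0]])

```text
t: 15.58
eef_pos: [0.5328, -0.0242, 0.0976]
tcp_rot: [179.9, 0.0, 107.1]
ft_force: [-2.5, 1.4, 8.4]
gripper_width: 0.0137
finger_force: 34.9
```

Call:
apply_moves(steps=[[[0,0,0.012],[0,0,0],0],[[0,0,0.012],[0,0,0],0],[[0,0,0.012],[0,0,0.03],0],[[0,0,0.012],[0,0,0.06],0],[[0,0,0.012],[0,0,0.09],0],[[0,0,0.012],[0,0,0.12],0],[[0,0,0.012],[0,0,0.12],0]])

```text
t: 16.45
eef_pos: [0.5334, -0.0243, 0.0962]
tcp_rot: [179.8, 0.0, 85.5]
ft_force: [-2.5, 1.2, 10.1]
gripper_width: 0.0136
finger_force: 34.9
```

Call:
apply_moves(steps=[[[0,0,0],[0,0,0.04],0],[[0,0,0],[0,0,0.08],0],[[0,0,0],[0,0,0.12],0],[[0,0,0],[0,0,0.16],0],[[0,0,0],[0,0,0.2],0],[[0,0,0],[0,0,0.23],0],[[0,0,0],[0,0,0.258],0],[[0,0,0],[0,0,0.258],0]])

```text
t: 17.45
eef_pos: [0.5337, -0.0247, 0.0964]
tcp_rot: [179.8, -0.1, 39.0]
ft_force: [-1.8, -0.6, 9.9]
gripper_width: 0.0137
finger_force: 34.9
```

Run:
```python
from h import *
s=readout.read_state();print(s['t'],s['eef_pos'],s['tcp_rot'],s['ft_force'],s['moment'])
```

```text
17.45 [ 0.53374892 -0.02468952  0.09636628] [ 1.79817073e+02 -9.89503063e-02  3.90261546e+01] [-1.84705292 -0.57411605  9.87272955] [0.01982076 0.27083786 0.03265557]
```

Now on to the stop gently, watching the turning moment.

Call:
apply_moves(steps=[[[0,0,0],[0,0,0.015],0],[[0,0,0],[0,0,0.03],0],[[0,0,0],[0,0,0.045],0],[[0,0,0],[0,0,0.045],0]])

```text
t: 17.95
eef_pos: [0.5335, -0.0236, 0.0963]
tcp_rot: [179.9, -0.2, 31.0]
ft_force: [-0.9, 3.4, 10.9]
gripper_width: 0.0139
finger_force: 35.1
```

Run:
```python
from h import *
s=readout.read_state();print(s['t'],s['eef_pos'],s['tcp_rot'],s['ft_force'],s['moment'])
```

```text
17.95 [ 0.53352555 -0.02362648  0.09629428] [ 1.79924898e+02 -1.51504446e-01  3.09757194e+01] [-0.9414461   3.41164081 10.94389191] [0.70676271 0.31637627 0.33914906]
```

The turning moment has risen to 0.34 N m, so it's at the stop. Easing off slightly, then letting it rise.

Call:
apply_moves(steps=[[[0,0,0],[0,0,-0.02],0],[[0,0,-0.01],[0,0,-0.02],0],[[0,0,-0.02],[0,0,-0.02],0],[[0,0,-0.035],[0,0,-0.02],0],[[0,0,-0.05],[0,0,-0.02],0],[[0,0,-0.05],[0,0,-0.02],0],[[0,0,-0.05],[0,0,-0.02],0]])

```text
t: 18.82
eef_pos: [0.5335, -0.0241, 0.1028]
tcp_rot: [179.9, -0.1, 34.6]
ft_force: [2.1, 1.2, 5.1]
gripper_width: 0.0137
finger_force: 34.9
```

Run:
```python
from h import *
s=readout.read_state();print(s['t'],s['eef_pos'],s['tcp_rot'],s['ft_force'],s['moment'])
```

```text
18.825 [ 0.53349454 -0.02414002  0.10283304] [ 1.79911017e+02 -1.05434764e-01  3.45590015e+01] [2.06270179 1.17466673 5.12137594] [ 0.37719254 -0.38012509 -0.00403912]
```

Call:
apply_moves(steps=[[[0,0,-0.008],[0,0,0],0],[[0,0,-0.008],[0,0,0],0],[[0,0,-0.008],[0,0,0],0]])

```text
t: 19.2
eef_pos: [0.5333, -0.0242, 0.1032]
tcp_rot: [179.9, -0.1, 34.6]
ft_force: [4.9, 2.1, -0.4]
gripper_width: 0.0133
finger_force: 34.9
```

The cap stops rising at 73 mm and the spring load has gone into the lock, so it's locked. Releasing.

Call:
apply_moves(steps=[[[0,0,0.006],[0,0,0],0],[[0,0,0.006],[0,0,0],0.35],[[0,0,0.006],[0,0,0],0.35],[[0,0,0.006],[0,0,0],0.35],[[0,0,0.006],[0,0,0],0.35],[[0,0,0.006],[0,0,0],0.35],[[0,0,-0.1],[0,0,0],0.35],[[0,0,-0.4],[0,0,0],0.35],[[0,0,-0.8],[0,0,0],0.35],[[0,0,-1],[0,0,0],0.35],[[0,0,-1],[0,0,0],0.35],[[0,0,-1],[0,0,0],0.35]])

```text
t: 20.7
eef_pos: [0.5318, -0.0239, 0.2528]
tcp_rot: [-180.0, 0.0, 34.6]
ft_force: [0.3, 0.1, -0.5]
gripper_width: 0.0324
finger_force: 0.0
```

Run:
```python
from h import *
s=readout.read_state();print(s['t'],s['eef_pos'],s['tcp_rot'],s['gripper_width'])
w=cap('wrist');a=cap('scene');d=cap('side')
A=cv2.resize(a['color'][130:355,130:470],(400,265));D=cv2.resize(d['color'][170:420,160:460],(400,333))
W=w['color'][:,120:520]
L=np.vstack([A,D]);W=cv2.copyMakeBorder(W,0,L.shape[0]-480,0,0,cv2.BORDER_CONSTANT)
cv2.imwrite('pics/fin.png',np.hstack([L,W])[:,:,::-1])
for l in (-.025,.025):
    print(proj(w,[.5325+l*np.cos(np.radians(39)),-.0238+l*np.sin(np.radians(39)),.119]))
```

```text
20.7 [ 0.53180154 -0.02392779  0.25280842] [-1.79950620e+02  4.35619446e-02  3.45622775e+01] 0.032425815531021335
[328.202347  259.3053093]
[323.15621594 195.008441  ]
```

View pics/fin.png

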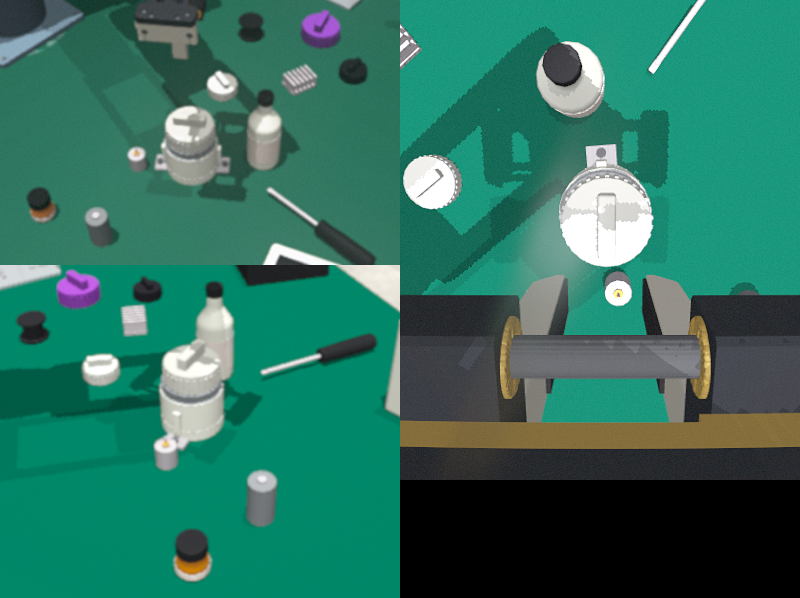

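The cap sits level on the canister (wrist crop (605,222)), with its wing in line with the strap and ribs. All the bystanders stand as before and the robot is clear.

```bash
python3 -c "
from plant import ctrl; print(ctrl.finish_job())"
```

```text
the job is handed in; nothing more can be done
None
```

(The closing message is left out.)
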